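# Open the push-and-turn cap of the descaler bottle

## Task

The sink needs descaling: open the square descaler bottle that stands in the clear caddy. Its safety cap has to be pressed down and, while down, turned about a quarter turn anticlockwise (seen from above) before it comes off; leave the bottle standing in its caddy bay and do not push the other things about. Lift the cap clear, roughly 8 cm straight up, and finish while still holding it there, level, still and directly above the open bottle.

Things in the scene. Friction and masses are not known exactly. Their poses are not given: they have to be found in the camera images.
- bottle: Loose off-white square plastic bottle of descaler, 0.5 to 0.9 kg, upright in either of the caddy's two bays. Body 72 x 72 mm, 100 mm high, then a round shoulder to 115 mm, then the neck under the cap. Origin: centre of the underside; z up along the neck axis. The bay (2 mm play each side) keeps it from turning more than a few degrees.
- cap: Loose grey (plain plastic) round ribbed safety cap on the square bottle: diameter 50 mm, height 32 mm, 30 g, hollow below. Origin: centre of its lower edge, z up; closed it is 122 mm above the bottle's origin, x along the bottle's x. Two inner lugs sit in notches under ledges of the neck: unpressed it turns only about 7 degrees; it is blocked clockwise and cannot be pulled off.
- bottle_neck (a point): Point on the bottle's axis at the foot of the neck, 115 mm above the bottle's underside; 7 mm below the closed cap's lower edge.
- caddy: Clear plastic cutlery caddy fixed to the shelf, 84 x 164 mm, 50 mm high, walls and floor 4 mm, two bays of 76 x 76 mm side by side along its y axis, bay centres 40 mm either side of its middle. Origin: centre of the underside.
- paste_jar: Bystander: round white jar of scouring paste, 70 mm diameter, 85 mm high, in the caddy's other bay. Much lower than the bottle. Origin: centre of the underside.
- sugar_bowl: Bystander: brown ceramic sugar bowl with lid, 100 mm diameter, 97 mm high, loose on the shelf. Origin: centre of the underside.
- scraper: Bystander: lime silicone scraper, 280 mm long, lying on the shelf to the robot's right. Origin under its middle.
- teaspoon: Bystander: stainless teaspoon, 140 mm long, lying on the shelf beyond the caddy. Origin under its middle.
- cap_top (a point): Centre of the cap's flat top, 32 mm above its origin. A spring holds the cap up: 5 N closed, 9 N at 3.5 mm down, 13 N at the 7 mm bottom stop. Pressed 4 mm or more (5 to 6 is comfortable) it turns anticlockwise seen from above (positive about z); from 60 to 120 degrees of turn (aim for 80) the lugs are free and it lifts straight off.

How it is judged:
By the outcome, as a careful person would: the job done as asked, in the order asked, and still so for the second after the job is handed in, while the arm keeps its last pose, push and grip.
It also fails if it takes over 32 s, if anything falls off the work surface, if the arm or the gripper's body presses on something with over 40 N, if the wrist force passes 120 N, or if a joint passes its speed limit or range.

## Robot

A 7-joint arm with a two-finger parallel gripper is mounted at the origin on the work surface. World frame = base frame: x ahead of the robot, y to its left, z up, the work surface at z = 0. Lengths are in m, angles in rad, forces in N, time in s.
With the tool pointing down it reaches from about 0.4 to 0.85 m from the base axis. Payload 10.4 kg.
Tool frame: the origin (TCP) lies midway between the tips of the shut fingers; the grasp point (between the pads) lies 19 mm behind it (arm.grip_point_offset is the distance from the TCP to the grasp point, in m); z points along the fingers, y is the direction in which the jaws open and shut (so a half turn about z gives the same grasp; the last joint's range is limited). The gripper opens to 85 mm and grips with 20 to 120 N. Pads are 22 mm wide; open, the fingers measure 114 mm over their backs; the gripper's body (76 mm by 85 mm) begins 54 mm behind the grasp point. The pads swing forward as they close: fully open they stand 13 mm farther back than shut.
Start: joints at [1.142, 0.332, -0.065, 1.46, 0.022, 1.35, -0.088], TCP at [0.247, -0.574, 0.231] pointing down, gripper open.
Joint ranges: [-2.6, 2.6], [-0.5, 2.12], [-1.47, 1.34], [0.16, 2.42], [-1.27, 4.41], [0.06, 2.06], [-2.6, 2.6]. Speed limits (rad/s): [2.22, 2.22, 2.79, 2.79, 3.14, 3.14, 3.14].

## Interface

Orientations are given as a unit quaternion [x, y, z, w].
In Python, from rig import status, viewer, arm gives the robot as it stands. The module is installed in compiled form; this text tells all that it offers.
- The arm moves only by the shell command python3 -m pendant 'ROWS' [FORCE]. ROWS is JSON, a list of rows, each a list of 7 numbers: the gripper command: -1 is shut, 1 is fully open, values between are in proportion, then the shift along the tool's x, y, z in m, then the turn, a rotation vector about the tool's x, y, z in rad. In form: [[fingers, dx, dy, dz, ax, ay, az], ...]. A call has 1 to 12 rows; each row is the pose to reach, as a shift and turn from the pose commanded when the call began, along the tool's axes at that moment; what a row does not reach only later rows make up. A row lasts 1/10 s, in which the tool goes at most 50 mm and 8.59 degrees, less where a joint would pass 70% of its speed; a pose out of reach is approached as far as the arm can. A call with a gripper value outside its range is refused whole. The fingers move at their own pace and stop on an object; FORCE is the grip in N (left out, the last holds). Time passes only in rows, so rows that repeat a pose let the fingers close. It gives the time, the measured TCP pose, the force and the opening at its end, in the units of the state.
- status.read_state(): the state, without advancing time (a new reading comes with each control period).
- viewer.camera(name): name is "side" or "top"; returns a dict with "img" (384x512x3 uint8, blue, green, red), "depth" (384x512 float32, m along the optical axis (not along the pixel's ray), 0 where there is no reading), "K" (3x3 intrinsics, pixels), "pose" (4x4, takes a point from camera to world coordinates). Camera axes: x right, y down, z forward; pixel columns grow to the right and rows downward; lengths in m; the calibration is good to about 2 mm. A picture is of the moment at which its call begins.
- arm.close_job(): hands the job in, once; it reports no verdict.
The state is a dict: "time_s": time; "joints": joint angles; "qd": joint speeds; "effort": joint torques, N m; "eef_pos": TCP position; "ee_rot": TCP orientation; "contact_force": force on the tool from outside, world axes, zero at the start; "torque": the same for the moment, N m; "gripper_width": opening from 0.0 (shut) to 1.0 (fully open).
Only numpy, scipy, OpenCV 4.12 (cv2) and the standard library are available. Lean on these libraries where they do the work, as an engineer would, in place of code of your own. Each camera call takes 0.05 s, during which the arm holds its last target.

## Working session

There is one attempt and no reset: what is moved stays moved. The work goes in short steps, Python scripts to look and compute and a shell command to move; the robot and the scene stay as the last step left them, time stands still between calls to the robot, and variables do not carry over. Pictures are saved under pics/ and viewed, and the job is handed in when it is done.

```bash
mkdir -p pics; python3 - <<'E'
from rig import status, viewer, arm
import cv2, numpy as np
s=status.read_state()
for k,v in s.items(): print(k,np.round(v,3))
print(arm.grip_point_offset)
for n in("side","top"):
    c=viewer.camera(n); cv2.imwrite(f"pics/{n}0.png",c["img"]); np.savez(f"pics/{n}0.npz",**c)
    print(n,c["K"],c["pose"])
E
```

```text
time_s 0.0
joints [ 1.142  0.333 -0.065  1.461  0.022  1.35  -0.088]
qd [-0.002 -0.001  0.    -0.002 -0.001 -0.    -0.001]
effort [ 0.0000e+00 -6.2545e+01  4.9000e-02 -3.9161e+01  1.6000e-02  1.0000e-02
 -0.0000e+00]
eef_pos [ 0.247 -0.574  0.231]
ee_rot [ 0.979  0.202 -0.    -0.001]
contact_force [ 0.171 -0.952  0.711]
torque [-0.044  0.005 -0.038]
gripper_width 1.004
0.0187
side [[450.1284312    0.         252.64481401]
 [  0.         450.1284312  192.59008165]
 [  0.           0.           1.        ]] [[-0.99066851 -0.08376881  0.10751137  0.46966719]
 [-0.13528538  0.5086183  -0.85029718  1.06992396]
 [ 0.01654613 -0.85690735 -0.51520483  0.75456775]
 [ 0.          0.          0.          1.        ]]
top [[376.83956215   0.         266.18763334]
 [  0.         376.83956215 192.93989023]
 [  0.           0.           1.        ]] [[-0.01663956 -0.99101613  0.13270327  0.50559411]
 [-0.99919994  0.01165399 -0.038258    0.00579254]
 [ 0.03636777 -0.1332337  -0.99041717  1.02036211]
 [ 0.          0.          0.          1.        ]]
```

View pics/side0.png

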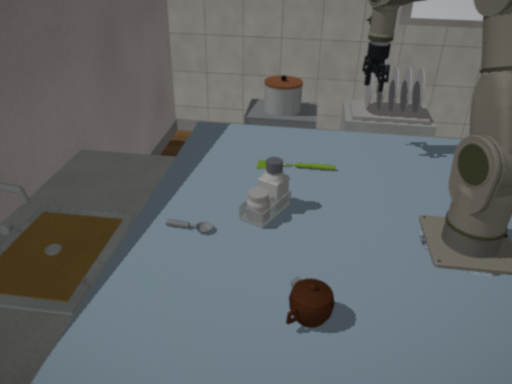

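View pics/top0.png

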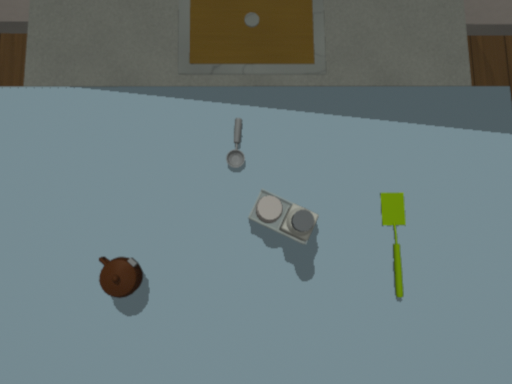

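The side view shows the grey cap at about (274,165) on the square bottle, with the jar at (258,200). In the top view the cap is at about (302,220), the jar at (269,208) and the bowl at (121,278). The arm is out of the way.

```bash
cat > h.py <<'E'
import numpy as np, cv2
def cloud(c):
    d=c["depth"].astype(float); K=c["K"]; P=c["pose"]
    v,u=np.mgrid[:d.shape[0],:d.shape[1]]
    p=np.stack([(u-K[0,2])*d/K[0,0],(v-K[1,2])*d/K[1,1],d],-1)
    w=p@P[:3,:3].T+P[:3,3]; w[d==0]=np.nan
    return w
E
python3 - <<'E'
from h import *
for n in("top","side"):
    c=dict(np.load(f"pics/{n}0.npz")); w=cloud(c)
    sl=(slice(170,260),slice(235,330)) if n=="top" else (slice(145,235),slice(225,310))
    p=w[sl]; im=c["img"][sl]
    x,y,z=p[...,0],p[...,1],p[...,2]
    print(n,"table z",np.nanmedian(w[300:,300:400,2] if n=="side" else w[300:,200:400,2]))
    for lo,hi in((.145,.175),(.11,.145),(.08,.11),(.035,.06)):
        m=(z>lo)&(z<hi)
        q=p[m]
        if len(q): 
            r=cv2.minAreaRect(q[:,:2].astype(np.float32)*1000)
            print(lo,hi,len(q),"med",np.round(np.median(q,0),4),"min",np.round(q.min(0),4),"max",np.round(q.max(0),4),"circ",np.round(cv2.minEnclosingCircle(q[:,:2].astype(np.float32)*1000),1) if 0 else cv2.minEnclosingCircle(q[:,:2].astype(np.float32)*1000),"rect",r)
c=dict(np.load("pics/top0.npz"))
cv2.imwrite("pics/topz.png",cv2.resize(c["img"][175:260,235:335],None,fx=7,fy=7,interpolation=cv2.INTER_CUBIC))
c=dict(np.load("pics/side0.npz"))
cv2.imwrite("pics/sidez.png",cv2.resize(c["img"][145:235,225:310],None,fx=6.5,fy=6.5,interpolation=cv2.INTER_CUBIC))
E
```

```text
top table z 0.0006287631761882073
0.145 0.175 387 med [ 0.5576 -0.1106  0.1588] min [ 0.5345 -0.1365  0.1455] max [ 0.583  -0.0861  0.1637] circ ((558.4827880859375, -111.28497314453125), 25.44586944580078) rect ((557.711669921875, -111.30660247802734), (48.58224105834961, 49.541446685791016), 43.595985412597656)
0.11 0.145 169 med [ 0.5478 -0.0947  0.1163] min [ 0.5266 -0.1445  0.11  ] max [ 0.5897 -0.0807  0.1437] circ ((557.9401245117188, -111.5676040649414), 33.18931579589844) rect ((558.3004150390625, -110.56108093261719), (64.03530883789062, 60.72214126586914), 34.06915283203125)
0.08 0.11 784 med [ 0.5851 -0.0543  0.0912] min [ 0.5146 -0.1561  0.0806] max [ 0.6254 -0.0092  0.11  ] circ ((574.5184936523438, -79.57806396484375), 76.6041488647461) rect ((575.0596313476562, -77.07276916503906), (148.12933349609375, 71.96504974365234), 63.98460388183594)
0.035 0.06 367 med [ 0.5736 -0.0606  0.0496] min [ 0.505  -0.1651  0.0353] max [0.6488 0.0136 0.0599] circ ((576.853515625, -75.16311645507812), 90.01293182373047) rect ((577.3089599609375, -75.06089782714844), (163.001220703125, 8
[... 477 characters left out ...]
938, -106.49870300292969), 32.12973403930664) rect ((555.6171264648438, -95.0244369506836), (62.258201599121094, 40.01998519897461), 6.74163293838501)
0.08 0.11 538 med [ 0.5759 -0.0696  0.0892] min [ 0.5128 -0.1252  0.0803] max [ 0.6228 -0.0028  0.1099] circ ((563.4901733398438, -68.40226745605469), 75.8559799194336) rect ((573.5922241210938, -73.03077697753906), (146.37765502929688, 72.52621459960938), 64.32129669189453)
0.035 0.06 520 med [ 0.5702 -0.0184  0.0472] min [ 0.5025 -0.1372  0.035 ] max [0.6501 0.0208 0.0599] circ ((573.6830444335938, -72.5556869506836), 93.35691833496094) rect ((575.1076049804688, -73.05061340332031), (172.27125549316406, 88.25091552734375), 63.28018569946289)
```

```bash
ls pics
```

```text
side0.npz
side0.png
sidez.png
top0.npz
top0.png
topz.png
```

View pics/topz.png

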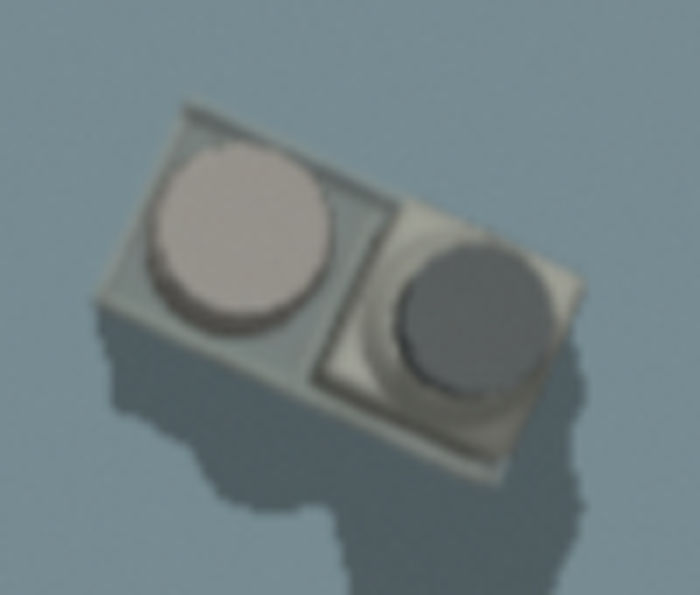

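View pics/sidez.png

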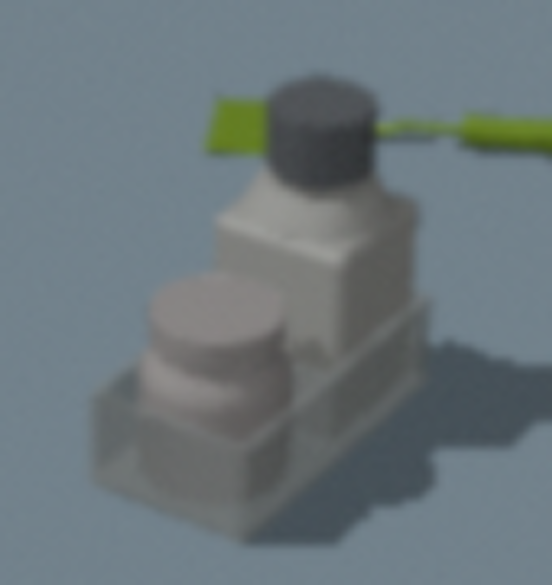

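```bash
cat >> h.py <<'E'
from scipy.spatial.transform import Rotation as Ro
def delta(s,target,down=True):
    R=Ro.from_quat(s["ee_rot"]); return R.inv().apply(np.array(target)-np.array(s["eef_pos"]))
def brief(s):
    R=Ro.from_quat(s["ee_rot"]).as_matrix()
    print("t",round(s["time_s"],2),"tcp",np.round(s["eef_pos"],4),"F",np.round(s["contact_force"],1),"M",np.round(s["torque"],2),"w",round(float(s["gripper_width"]),3),"j",np.round(s["joints"],2))
    print("xdir deg",np.degrees(np.arctan2(R[1,0],R[0,0])).round(2),"z",np.round(R[:,2],4))
E
python3 - <<'E'
from h import *; from rig import status
s=status.read_state(); brief(s); print(delta(s,[.558,-.110,.231]).round(4))
E
```

```text
t 0.1 tcp [ 0.2466 -0.5739  0.2306] F [-0.4 -0.   0.7] M [0.02 0.04 0.02] w 1.002 j [ 1.14  0.33 -0.06  1.46  0.02  1.35 -0.09]
xdir deg 23.25 z [-5.0e-04  1.1e-03 -1.0e+00]
[ 0.4693 -0.3033 -0.    ]
```

```bash
python3 -m pendant '[[1,0.014,-0.009,0,0,0,0],[1,0.045,-0.029,0,0,0,0],[1,0.085,-0.055,0,0,0,0],[1,0.126,-0.081,0,0,0,0],[1,0.167,-0.108,0,0,0,0],[1,0.208,-0.134,0,0,0,0],[1,0.249,-0.161,0,0,0,0],[1,0.290,-0.187,0,0,0,0],[1,0.331,-0.214,0,0,0,0],[1,0.370,-0.239,0,0,0,0],[1,0.400,-0.259,0,0,0,0],[1,0.420,-0.271,0,0,0,0]]' 60
python3 - <<'E'
from h import *; from rig import status
s=status.read_state(); brief(s); print(delta(s,[.558,-.110,.231]).round(4))
E
```

```text
time_s: 1.3
eef_pos: [0.5267, -0.1547, 0.2314]
ee_rot: [0.979, 0.204, 0.0, -0.0]
contact_force: [0.2, -1.0, 0.9]
gripper_width: 0.998
t 1.3 tcp [ 0.5267 -0.1547  0.2314] F [ 0.2 -1.   0.9] M [-0.03 -0.05 -0.03] w 0.998 j [ 0.58  0.19 -0.42  1.65  0.08  1.32 -1.02]
xdir deg 23.51 z [ 3.e-04  6.e-04 -1.e+00]
[ 0.0466 -0.0285  0.0004]
```

```bash
python3 -m pendant '[[1,0.018,-0.011,0,0,0,0],[1,0.034,-0.021,0,0,0,0],[1,0.044,-0.027,0,0,0,0],[1,0.047,-0.0285,0,0,0,0],[1,0.047,-0.0285,0,0,0,0],[1,0.047,-0.0285,0,0,0,0]]'
python3 - <<'E'
from h import *; from rig import status,viewer
s=status.read_state(); brief(s); print(delta(s,[.558,-.110,.231]).round(4))
a=[]
for n in("top","side"):
    c=viewer.camera(n); a.append(c["img"][100:300,170:370])
cv2.imwrite("pics/above.png",cv2.resize(np.hstack(a),None,fx=2,fy=2))
E
```

```text
time_s: 1.9
eef_pos: [0.5571, -0.1156, 0.2313]
ee_rot: [0.98, 0.201, -0.0, 0.0]
contact_force: [0.2, 0.2, -0.2]
gripper_width: 0.997
t 1.9 tcp [ 0.5571 -0.1156  0.2313] F [ 0.2  0.2 -0.2] M [-0.02  0.03  0.03] w 0.997 j [ 0.51  0.24 -0.45  1.59  0.11  1.33 -1.12]
xdir deg 23.18 z [-2.e-04 -5.e-04 -1.e+00]
[ 0.003  -0.0048  0.0003]
```

View pics/above.png

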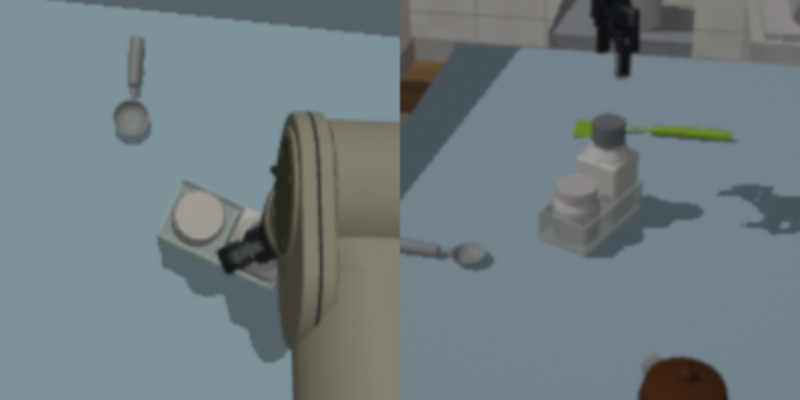

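```bash
python3 -m pendant '[[1,0.003,-0.005,0,0,0,0],[1,0.003,-0.005,0.01,0,0,0],[1,0.003,-0.005,0.03,0,0,0],[1,0.003,-0.005,0.055,0,0,0],[1,0.003,-0.005,0.08,0,0,0],[1,0.003,-0.005,0.097,0,0,0],[1,0.003,-0.005,0.105,0,0,0],[1,0.003,-0.005,0.107,0,0,0],[1,0.003,-0.005,0.107,0,0,0],[1,0.003,-0.005,0.107,0,0,0]]'
python3 - <<'E'
from h import *; from rig import status,viewer
s=status.read_state(); brief(s); print(delta(s,[.558,-.110,.124]).round(4))
a=[]
for n in("top","side"):
    c=viewer.camera(n); a.append(c["img"][120:260,200:340])
cv2.imwrite("pics/around.png",cv2.resize(np.hstack(a),None,fx=2.8,fy=2.8,interpolation=cv2.INTER_CUBIC))
E
```

```text
time_s: 3.0
eef_pos: [0.559, -0.109, 0.1253]
ee_rot: [0.979, 0.201, 0.001, 0.0]
contact_force: [-0.5, -0.6, 0.3]
gripper_width: 1.001
t 3.0 tcp [ 0.559  -0.109   0.1253] F [-0.5 -0.6  0.3] M [-0.03 -0.03  0.05] w 1.001 j [ 0.49  0.33 -0.45  1.72  0.16  1.12 -1.17]
xdir deg 23.25 z [ 1.5e-03 -4.0e-04 -1.0e+00]
[-0.0013  0.0005  0.0013]
```

View pics/around.png

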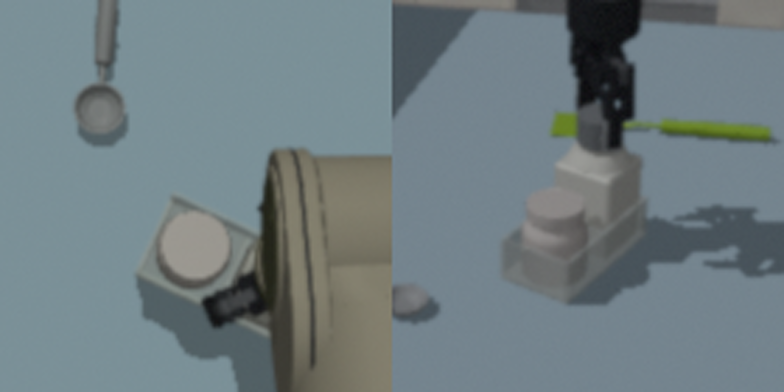

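The fingers straddle the cap (side crop, about (600,120)) without contact. I'll close softly first.

```bash
python3 -m pendant '[[-1,0,0,0,0,0,0],[-1,0,0,0,0,0,0],[-1,0,0,0,0,0,0],[-1,0,0,0,0,0,0],[-1,0,0,0,0,0,0],[-1,0,0,0,0,0,0],[-1,0,0,0,0,0,0],[-1,0,0,0,0,0,0]]' 20
python3 - <<'E'
from h import *; from rig import status,viewer
s=status.read_state(); brief(s)
a=[]
for n in("top","side"):
    c=viewer.camera(n); a.append(c["img"][120:260,200:340])
cv2.imwrite("pics/closed.png",cv2.resize(np.hstack(a),None,fx=2.8,fy=2.8,interpolation=cv2.INTER_CUBIC))
E
```

```text
time_s: 3.9
eef_pos: [0.5586, -0.1091, 0.1246]
ee_rot: [0.98, 0.201, 0.0, 0.0]
contact_force: [0.0, -0.4, 4.5]
gripper_width: 0.584
t 3.9 tcp [ 0.5586 -0.1091  0.1246] F [ 0.  -0.4  4.5] M [-0.26 -0.02  0.01] w 0.584 j [ 0.49  0.33 -0.45  1.72  0.16  1.12 -1.17]
xdir deg 23.24 z [ 6.e-04 -3.e-04 -1.e+00]
```

View pics/closed.png

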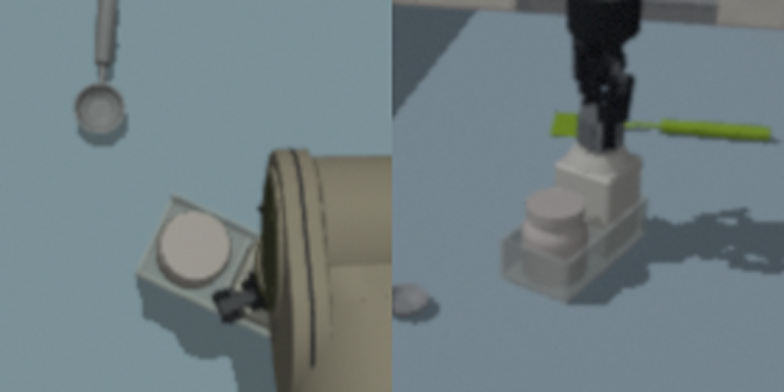

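```bash
python3 -m pendant '[[-1,0,0,0,0,0,0],[-1,0,0,0,0,0,0],[-1,0,0,0.001,0,0,0],[-1,0,0,0.003,0,0,0],[-1,0,0,0.005,0,0,0],[-1,0,0,0.006,0,0,0],[-1,0,0,0.006,0,0,0],[-1,0,0,0.006,0,0,0],[-1,0,0,0.006,0,0,0]]' 80
python3 - <<'E'
from h import *; from rig import status
s=status.read_state(); brief(s)
E
```

```text
time_s: 4.9
eef_pos: [0.5586, -0.1091, 0.1191]
ee_rot: [0.98, 0.201, 0.0, 0.0]
contact_force: [-2.3, -1.1, 10.8]
gripper_width: 0.565
t 4.9 tcp [ 0.5586 -0.1091  0.1191] F [-2.3 -1.1 10.8] M [-0.38  0.4  -0.03] w 0.565 j [ 0.49  0.34 -0.44  1.73  0.16  1.11 -1.17]
xdir deg 23.24 z [ 8.e-04 -5.e-04 -1.e+00]
```

```bash
python3 -m pendant '[[-1,0,0,0,0,0,-0.03],[-1,0,0,0,0,0,-0.09],[-1,0,0,0,0,0,-0.17],[-1,0,0,0,0,0,-0.25],[-1,0,0,0,0,0,-0.33],[-1,0,0,0,0,0,-0.40],[-1,0,0,0,0,0,-0.40]]'
python3 - <<'E'
from h import *; from rig import status
s=status.read_state(); brief(s)
E
```

```text
time_s: 5.6
eef_pos: [0.5589, -0.1085, 0.1192]
ee_rot: [0.919, 0.393, 0.001, 0.0]
contact_force: [-1.4, 1.0, 10.8]
gripper_width: 0.567
t 5.6 tcp [ 0.5589 -0.1085  0.1192] F [-1.4  1.  10.8] M [0.06 0.18 0.07] w 0.567 j [ 0.54  0.34 -0.51  1.73  0.18  1.12 -0.79]
xdir deg 46.34 z [ 1.4e-03  1.0e-04 -1.0e+00]
```

```bash
python3 -m pendant '[[-1,0,0,0,0,0,-0.07],[-1,0,0,0,0,0,-0.17],[-1,0,0,0,0,0,-0.28],[-1,0,0,0,0,0,-0.39],[-1,0,0,0,0,0,-0.50],[-1,0,0,0,0,0,-0.61],[-1,0,0,0,0,0,-0.72],[-1,0,0,0,0,0,-0.83],[-1,0,0,0,0,0,-0.94],[-1,0,0,0,0,0,-1.02],[-1,0,0,0,0,0,-1.07],[-1,0,0,0,0,0,-1.07]]'
python3 - <<'E'
from h import *; from rig import status,viewer
s=status.read_state(); brief(s)
a=[]
for n in("top","side"):
    c=viewer.camera(n); a.append(c["img"][120:260,200:340])
cv2.imwrite("pics/turned.png",cv2.resize(np.hstack(a),None,fx=2.8,fy=2.8,interpolation=cv2.INTER_CUBIC))
E
```

```text
time_s: 6.8
eef_pos: [0.5582, -0.1082, 0.1189]
ee_rot: [0.591, 0.807, 0.0, -0.0]
contact_force: [-3.0, 1.6, 11.1]
gripper_width: 0.571
t 6.8 tcp [ 0.5582 -0.1082  0.1189] F [-3.   1.6 11.1] M [0.12 0.78 0.02] w 0.571 j [ 0.67  0.38 -0.68  1.72  0.26  1.13  0.23]
xdir deg 107.61 z [-3.e-04  6.e-04 -1.e+00]
```

View pics/turned.png

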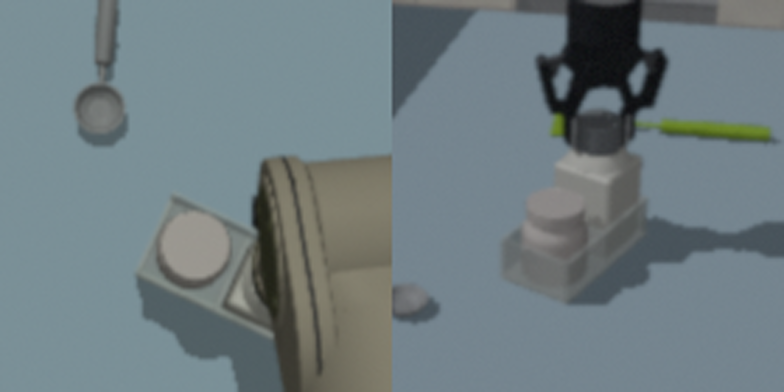

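```bash
python3 -m pendant '[[-1,0,0,-0.001,0,0,0],[-1,0,0,-0.003,0,0,0],[-1,0,0,-0.006,0,0,0],[-1,0,0,-0.008,0,0,0],[-1,0,0,-0.009,0,0,0],[-1,0,0,-0.009,0,0,0]]'
python3 - <<'E'
from h import *; from rig import status
s=status.read_state(); brief(s)
E
```

```text
time_s: 7.5
eef_pos: [0.5581, -0.1087, 0.1271]
ee_rot: [0.591, 0.806, -0.0, -0.0]
contact_force: [-1.6, 1.0, 1.8]
gripper_width: 0.569
t 7.5 tcp [ 0.5581 -0.1087  0.1271] F [-1.6  1.   1.8] M [0.3  0.11 0.01] w 0.569 j [ 0.67  0.37 -0.68  1.71  0.25  1.15  0.23]
xdir deg 107.49 z [-5.e-04  3.e-04 -1.e+00]
```

```bash
python3 -m pendant '[[-1,0,0,-0.002,0,0,0],[-1,0,0,-0.005,0,0,0],[-1,0,0,-0.009,0,0,0],[-1,0,0,-0.012,0,0,0],[-1,0,0,-0.013,0,0,0],[-1,0,0,-0.013,0,0,0]]'
python3 - <<'E'
from h import *; from rig import status,viewer
s=status.read_state(); brief(s)
c=viewer.camera("side")
cv2.imwrite("pics/lift1.png",cv2.resize(c["img"][120:260,200:340],None,fx=4,fy=4,interpolation=cv2.INTER_CUBIC))
E
```

```text
time_s: 8.1
eef_pos: [0.5584, -0.109, 0.1405]
ee_rot: [0.592, 0.806, -0.0, 0.0]
contact_force: [-0.2, -0.6, -0.4]
gripper_width: 0.567
t 8.1 tcp [ 0.5584 -0.109   0.1405] F [-0.2 -0.6 -0.4] M [-0.   -0.01  0.05] w 0.567 j [ 0.68  0.36 -0.68  1.7   0.24  1.17  0.24]
xdir deg 107.47 z [ 3.e-04 -3.e-04 -1.e+00]
```

View pics/lift1.png

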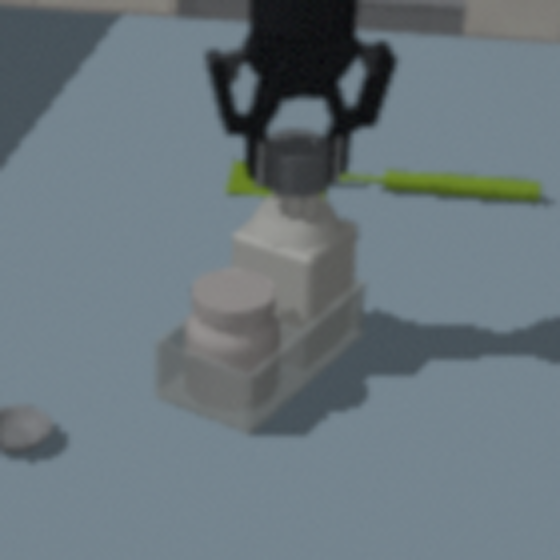

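The cap is at (297,165) with the neck visible below it at (297,205), and the force is about zero, so it is off. I'll lift the rest of the way.

```bash
python3 -m pendant '[[-1,0,0,-0.003,0,0,0],[-1,0,0,-0.010,0,0,0],[-1,0,0,-0.020,0,0,0],[-1,0,0,-0.032,0,0,0],[-1,0,0,-0.044,0,0,0],[-1,0,0,-0.054,0,0,0],[-1,0,0,-0.061,0,0,0],[-1,0,0,-0.064,0,0,0],[-1,0,0,-0.065,0,0,0],[-1,0,0,-0.065,0,0,0],[-1,0,0,-0.065,0,0,0],[-1,0,0,-0.065,0,0,0]]'
python3 - <<'E'
from h import *; from rig import status,viewer
s=status.read_state(); brief(s); print(np.abs(s["qd"]).max())
a=[]
for n in("top","side"):
    c=viewer.camera(n); a.append(c["img"][80:300,180:350]); w=cloud(c)
    np.savez(f"pics/{n}9.npz",**c)
    m=np.isfinite(w[...,0])&(np.hypot(w[...,0]-.558,w[...,1]+.109)<.035)
    for lo,hi in((.106,.165),(.19,.25)):
        q=w[m&(w[...,2]>lo)&(w[...,2]<hi)]
        if len(q): print(n,lo,len(q),q.min(0).round(4),q.max(0).round(4),np.median(q,0).round(4))
cv2.imwrite("pics/final.png",cv2.resize(np.hstack(a),None,fx=2.3,fy=2.3,interpolation=cv2.INTER_CUBIC))
E
```

```text
time_s: 9.35
eef_pos: [0.5582, -0.1089, 0.2049]
ee_rot: [0.591, 0.806, -0.0, -0.0]
contact_force: [0.6, 0.2, -0.6]
gripper_width: 0.567
t 9.35 tcp [ 0.5582 -0.1089  0.2049] F [ 0.6  0.2 -0.6] M [ 0.02  0.01 -0.02] w 0.567 j [ 0.69  0.3  -0.7   1.62  0.2   1.29  0.27]
xdir deg 107.48 z [-6.e-04  1.e-04 -1.e+00]
0.0017135830071468865
top 0.106 228 [ 0.5243 -0.1169  0.1061] [ 0.59   -0.0765  0.1393] [ 0.5483 -0.0924  0.1177]
top 0.19 12 [ 0.5395 -0.0976  0.2052] [ 0.5608 -0.0862  0.2219] [ 0.5487 -0.0888  0.215 ]
side 0.106 294 [ 0.5246 -0.1341  0.1061] [ 0.5888 -0.0777  0.1589] [ 0.5563 -0.0982  0.1183]
side 0.19 352 [ 0.5232 -0.1327  0.2045] [ 0.5899 -0.0825  0.2493] [ 0.5553 -0.0935  0.2306]
```

View pics/final.png

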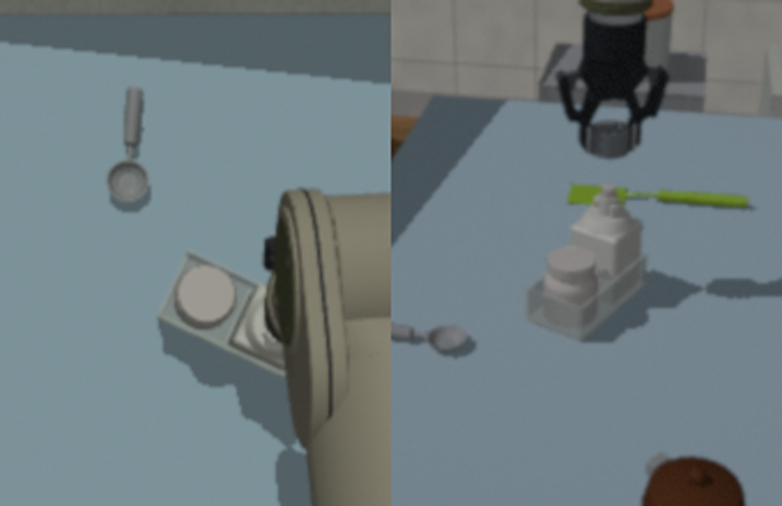

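```bash
python3 - <<'E'
from h import *
c=dict(np.load("pics/side9.npz")); w=cloud(c)
cv2.imwrite("pics/fz.png",cv2.resize(c["img"][110:200,230:320],None,fx=6.5,fy=6.5,interpolation=cv2.INTER_CUBIC))
m=(np.hypot(w[...,0]-.558,w[...,1]+.109)<.04)
for v in range(130,175,3):
    u=np.where(m[v])[0]
    if len(u): print(v,u.min(),u.max(),w[v,u[0]].round(3),w[v,u[-1]].round(3))
for P in ([.558,-.109,.120],[.558,-.109,.158],[.558,-.109,.207],[.558,-.109,.239]):
    q=np.linalg.inv(c["pose"])@np.r_[P,1]; q=c["K"]@q[:3]; print(P,(q[:2]/q[2]).round(1))
E
```

```text
130 263 289 [ 0.591 -0.09   0.258] [ 0.519 -0.112  0.254]
133 262 288 [ 0.593 -0.092  0.248] [ 0.522 -0.113  0.244]
136 263 288 [ 0.59  -0.091  0.24 ] [ 0.521 -0.11   0.236]
139 263 288 [ 0.59  -0.092  0.23 ] [ 0.52  -0.109  0.228]
142 263 287 [ 0.59  -0.091  0.221] [ 0.523 -0.114  0.216]
145 264 285 [ 0.587 -0.094  0.21 ] [ 0.528 -0.106  0.21 ]
148 270 279 [ 0.569 -0.086  0.206] [ 0.544 -0.092  0.205]
160 272 276 [ 0.563 -0.11   0.157] [ 0.552 -0.111  0.157]
163 271 276 [ 0.566 -0.106  0.148] [ 0.551 -0.105  0.151]
166 268 277 [ 0.575 -0.11   0.136] [ 0.547 -0.103  0.142]
169 267 280 [ 0.579 -0.127  0.117] [ 0.54  -0.134  0.116]
172 264 282 [ 0.586 -0.108  0.116] [ 0.532 -0.112  0.118]
[0.558, -0.109, 0.12] [273.3 171.3]
[0.558, -0.109, 0.158] [273.8 159.9]
[0.558, -0.109, 0.207] [274.5 144.7]
[0.558, -0.109, 0.239] [275.  134.4]
```

View pics/fz.png

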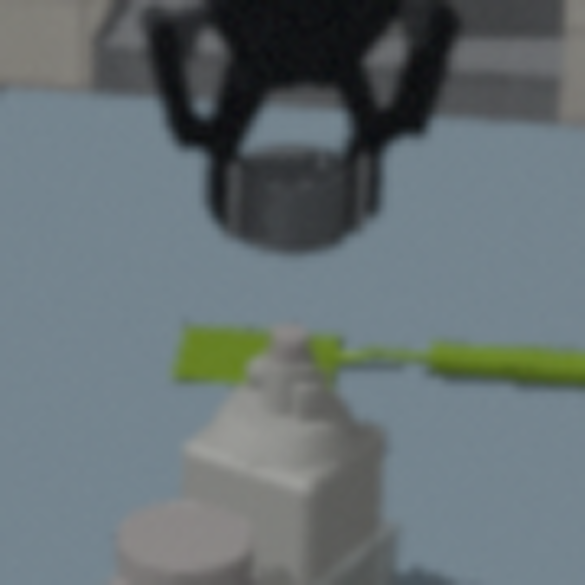

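The cap is centred at about (292,205) in this crop, level and directly over the neck tip at (290,330). The bottle is still seated in its bay. Handing in.

```bash
python3 - <<'E'
from rig import arm
print(arm.close_job())
E
```

```text
the job is handed in; nothing more can be done
None
```

The bottle is open, and I handed the job in at about 9.4 s with the gripper still holding the cap above it. I gripped the cap at 80 N, pressed it down about 5.5 mm against 11 N, turned it 84° anticlockwise and lifted it straight up.

- **Height and level:** the tool (TCP) is 80 mm above its height at the closed cap. It is level to within 0.1° and still (fastest joint 0.002 rad/s).
- **Alignment:** in the side view the cap sits over the neck axis to within about 1 pixel (2–3 mm).
- **Load:** the force on the tool is about -0.6 N, roughly the weight of the cap alone, so the bottle was not lifted.
- **Surroundings:** the bottle is seated in its bay. The jar, spoon, scraper and bowl look unmoved; I judged that by eye and did not measure it.

No check failed. At the end the top camera's view of the cap was blocked by the arm, so the final alignment rests on the side view and the tool pose.

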